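Load a laptop battery into the spring test cradle

ROBOT

A 7-joint arm with a two-finger parallel gripper is mounted at the origin on the work surface. World frame = base frame: x ahead of the robot, y to its left, z up, the work surface at z = 0. Lengths are in m, angles in rad, forces in N, time in s.
With the tool pointing down it reaches from about 0.425 to 0.875 m from the base axis. Payload 8.4 kg.
Tool frame: the origin (TCP) lies at the centre of the arm's flange, where the gripper is bolted on; the fingertips stand 173 mm ahead of it and the grasp point (between the pads) lies 155 mm ahead of it; z points along the fingers, y is the direction in which the jaws open and shut (so a half turn about z gives the same grasp; the last joint's range is limited). The gripper opens to 85 mm and grips with 20 to 120 N. Pads are 22 mm wide; open, the fingers measure 114 mm over their backs; the gripper's body (76 mm by 85 mm) begins 54 mm behind the grasp point. The pads swing forward as they close: fully open they stand 13 mm farther back than shut.
Start: joints at [-1.387, 0.333, 0.04, 1.465, -0.013, 1.343, -0.059], TCP at [0.181, 0.624, 0.405] pointing down, gripper open.
Joint ranges: [-2.58, 2.58], [-0.38, 2.09], [-1.3, 1.39], [0.25, 2.4], [-1.5, 4.64], [0.08, 2.09], [-2.65, 2.65]. Speed limits (rad/s): [2.22, 2.22, 2.79, 2.79, 3.14, 3.14, 3.14].

INTERFACE

Orientations are given as a 3x3 rotation matrix whose columns are the frame's x, y, z axes.
In Python, from station import robot gives the robot as it stands. The module is installed in compiled form; this text tells all that it offers.
- The arm moves only by the tool servo_tool, never from a script. Its argument "steps" is one flat list of numbers, 7 for each row, row after row: the shift along the tool's x, y, z in mm, then the turn, a rotation vector about the tool's x, y, z in rad, then the opening in per cent of the stroke, from 0 (shut) to 100 (fully open). In form: [x, y, z, ax, ay, az, jaw, x, y, z, ax, ay, az, jaw, ...]. A call has exactly 8 rows; each row shifts and turns the commanded pose from where the row before left it, along the tool's axes as they then stand; what a row does not reach is not made up. A row lasts 1/10 s, in which the tool goes at most 50 mm and 8.59 degrees, less where a joint would pass 70% of its speed; a pose out of reach is approached as far as the arm can. A call with a gripper value outside its range is refused whole. The fingers move at their own pace and stop on an object; "squeeze" is the grip in N (left out, the last holds). Time passes only in rows, so rows that do not move let the fingers close, or fill a call up. It gives the time, the measured TCP pose, the force and the opening at its end, in the units of the state.
- robot.get_state(): the state, without advancing time (a new reading comes with each control period).
- robot.grab_frame(name): name is "scene" or "top" or "wrist"; returns the picture (480x640x3 uint8, red, green, blue); there is no depth.
- robot.camera_info(name): a dict with "fx", "fy", "cx", "cy" (pixels), "T" (4x4, takes a point from camera to world coordinates). Camera axes: x right, y down, z forward; pixel columns grow to the right and rows downward; lengths in m; the calibration is good to about 2 mm. The wrist camera is an equidistant fisheye: a pixel r from the principal point sees the ray r / f radians off the axis. A picture is of the moment at which its call begins: read the wrist's pose just before it. camera_info takes no time and is no camera call; for the wrist camera it gives the pose at the moment of the call.
- robot.close_job(): hands the job in, once; it reports no verdict.
The state is a dict: "t": time; "q": joint angles; "qd": joint speeds; "joint_torque": joint torques, N m; "ee_pos": TCP position; "eef_rot": TCP orientation; "contact_force": force on the tool from outside, world axes, zero at the start; "torque": the same for the moment, N m; "width": opening from 0.0 (shut) to 1.0 (fully open).
Only numpy, scipy, OpenCV 4.12 (cv2) and the standard library are available. Lean on these libraries where they do the work, as an engineer would, in place of code of your own. Each camera call takes 0.05 s, during which the arm holds its last target. There are 200 camera calls.

TASK

Load the shorter of the two black laptop battery packs into the spring-loaded aluminium test cradle: with the pack in the gripper, press one of its ends against the tall sprung jaw to hold the jaw open, lower the pack flat onto the bay floor between jaw and end stop, and only then let go, so that the jaw clamps it fully home against the end stop. Do not move the longer pack.

Things in the scene. Friction and masses are not known exactly. Their poses are not given: they have to be found in the camera images.
- pack: SHORTER battery pack: black plastic block, paper label on top, 115 mm long (own y), 46 mm wide (own x), 26 mm thick (z), about 0.2 kg, flat and loose on the bench, left or right of the cradle. Origin: centre of underside. Grip across the 46 mm at its middle; either end may go to the jaw. Loaded, its origin is at cradle x 0, y 7.5, z 10 mm, its length along cradle y.
- long_pack: LONGER battery pack of the same make, 190 mm long (own y), 46 mm wide (own x), 26 mm thick, loose on the bench on the other side of the cradle; too long for the cradle: leave it where it lies. Origin: centre of underside.
- cradle: aluminium cradle fixed to the bench; origin on the bench top; own y along the slide, from stop to jaw. In mm: base plate x -50..50, y -65..125, its top (bay floor) at z 10. Low dark end stop: inner face y -50, outer -62, top z 25. Two cheeks by it, as low, y -50..-30, 64 apart in x. Else the bay's sides are open. Behind the jaw a low end block, y 117..125.
- jaw (a joint): opening of the sprung jaw, m: 0 shut to 0.045, sliding to cradle +y. Upright steel plate, 56 mm wide, 12 thick, top 59 mm above the bench; its face to the stop is at cradle y = 45 mm + opening: 95 mm gap when shut; a loaded pack leaves it 20 mm open. Spring shuts it: 5 N at 0, 7 N at 20 mm, 10 N at 45 mm. Push it with the pack's end, pack underside 5 to 10 mm over the stop's top.
Not all that is in view belongs to the job. What is shaped like the pack but pink or red is not meant.

How it is judged:
On the way, in this order (a step that is already met when the one before it is completed fails the run):
1. the short pack, held in the gripper above the bay floor, pushes the sprung jaw at least 12 mm open (value of joint jaw above 0.012 m and contact force between the fingers and pack above 1 N and z of pack in the frame of cradle above 0.0155 m and horizontal distance between pack and cradle below 0.09 m), for 0.1 s.
2. still held, it is lowered to within 4 mm of the bay floor, between stop and jaw (z of pack in the frame of cradle below 0.014 m and contact force between the fingers and pack above 1 N and value of joint jaw above 0.015 m and y of pack in the frame of cradle between 0 and 0.045 m), for 0.1 s.
At the end, for the whole second after the job is handed in: The short pack lies flat (within 7 degrees) on the bay floor (within 4 mm), along the slide within 11 degrees, centred across within 15 mm, its end on the stop within 5 mm, clamped and at rest with the jaw closed onto it (15 to 26 mm open); the long pack is within 30 mm of where it lay (x of pack in the frame of cradle between -0.015 and 0.015 m and y of pack in the frame of cradle between 0.0025 and 0.0125 m and z of pack in the frame of cradle between 0.006 and 0.014 m and angle between the y axis of pack and the y axis of cradle, either way round below 0.2 rad and angle between pack's own z axis and vertical below 0.12 rad and value of joint jaw between 0.015 and 0.026 m and linear speed of pack below 0.02 m/s and distance of long_pack from where it was at the start of the episode below 0.03 m); the robot touches nothing.
It fails at once if the longer pack is moved by more than 30 mm (distance of long_pack from where it was at the start of the episode above 0.03 m).
It also fails if it takes over 48 s, if anything falls off the work surface, if the arm or the gripper's body presses on something with over 40 N, if the wrist force passes 120 N, or if a joint passes its speed limit or range.

## Working session

There is one attempt and no reset: what is moved stays moved. The work goes in short steps, Python scripts to look and compute and a tool call to move; the robot and the scene stay as the last step left them, time stands still between calls to the robot, and variables do not carry over. Pictures are saved under pics/ and viewed, on a budget of 10 in all, crops included, one or two more only if the job needs it, and the job is handed in when it is done.

Besides the shell and the picture viewer there is one more tool, called after ">>>" by a JSON object that holds its "api" and its "payload", one argument or row to a line. servo_tool: Moves the arm, as the interface text tells. Its arguments: {"type":"object","properties":{"steps":{"type":"array"},"squeeze":{"type":"number"}},"required":["steps"]}

```bash
mkdir -p pics; python3 - <<'E'
from station import robot
import cv2,numpy as np
s=robot.get_state();print(s['t'],s['ee_pos'],s['eef_rot'],s['width'])
for n in("top","scene"):
    f=robot.grab_frame(n);cv2.imwrite(f"pics/{n}0.png",f[:,:,::-1]);c=robot.camera_info(n);print(n,c['fx'],c['cx'],c['cy'],np.round(c['T'],3).tolist())
E
```

```text
0.0 [0.18134396 0.6240085  0.40382067] [[-9.60272685e-01  2.79063156e-01 -3.55009758e-04]
 [ 2.79063366e-01  9.60271418e-01 -1.56227601e-03]
 [-9.50679506e-05 -1.59928120e-03 -9.99998717e-01]] 0.9975584276849646
top 561.4122151765861 325.37585016084705 245.21354583120274 [[0.031, -0.976, 0.216, 0.188], [-1.0, -0.031, 0.001, -0.081], [0.006, -0.216, -0.976, 1.275], [0.0, 0.0, 0.0, 1.0]]
scene 499.3215256495283 320.8512081934872 233.36105570276035 [[-0.636, 0.528, -0.563, 1.063], [0.772, 0.422, -0.476, 0.42], [-0.014, -0.737, -0.676, 0.782], [0.0, 0.0, 0.0, 1.0]]
```

View pics/top0.png

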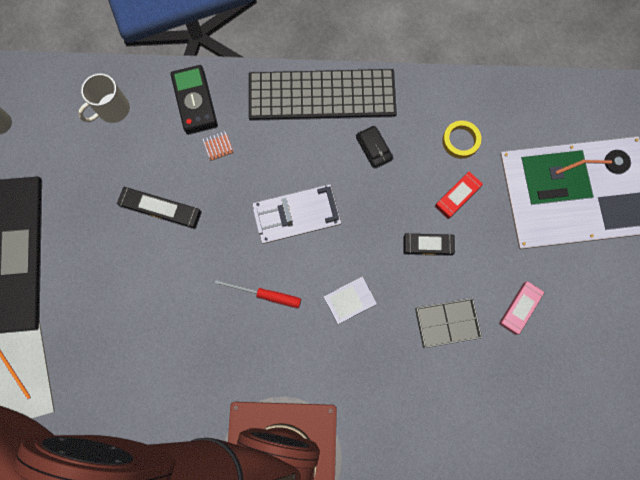

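View pics/scene0.png

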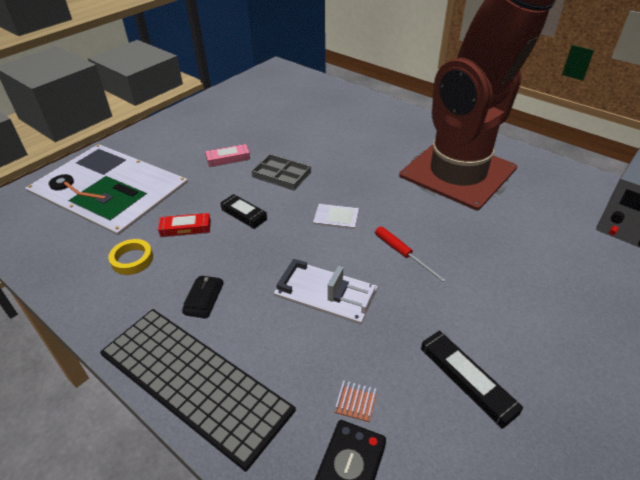

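The top view shows the short pack at (429,244), the long pack at (160,207) and the cradle at (297,213), with its stop to the right at (330,203) and its jaw at (285,212). The scene view agrees; the red and pink blocks are decoys.

```bash
cat > h.py <<'E'
import numpy as np,cv2
def ray(c,uv,z,fish=False):
    uv=np.atleast_2d(np.asarray(uv,float)); x=(uv-[c['cx'],c['cy']])/[c['fx'],c['fy']]
    if fish:
        r=np.linalg.norm(x,axis=1,keepdims=True)+1e-9; d=np.hstack([x/r*np.sin(r),np.cos(r)])
    else: d=np.hstack([x,np.ones((len(x),1))])
    T=np.array(c['T']); d=d@T[:3,:3].T; o=T[:3,3]
    return o+d*((z-o[2])/d[:,2])[:,None]
def big(m):
    return max(cv2.findContours(m.astype(np.uint8),0,1)[0],key=cv2.contourArea)[:,0]
def rect(P):
    (c,s,a)=cv2.minAreaRect((P[:,:2]*1000).astype(np.float32)); b=cv2.boxPoints((c,s,a))
    e=[b[1]-b[0],b[2]-b[1]]; L=max(e,key=np.linalg.norm); 
    return np.round(c,1),np.round(sorted(s),1),round(np.degrees(np.arctan2(L[1],L[0]))%180,1)
E
python3 - <<'E'
from h import *; from station import robot
f=cv2.imread('pics/top0.png').astype(int); c=robot.camera_info('top')
def crop(m,u0,u1,v0,v1):
    k=np.zeros(m.shape,bool);k[v0:v1,u0:u1]=m[v0:v1,u0:u1];return k
g=f.max(2)
for n,b in(('short',(395,465,225,265)),('long',(110,210,175,240))):
    P=big(crop((g<65),*b)); print(n,rect(ray(c,P,.026)),rect(ray(c,P,.0)))
    P=big(crop((g>150),*b)); print(' label',rect(ray(c,P,.026)))
m=crop(g>150,240,350,175,250); m=cv2.morphologyEx(m.astype(np.uint8),3,np.ones((15,15)))
print('cradle',rect(ray(c,big(m),.01)))
E
```

```text
short (array([ 474.2, -316.1]), array([ 46.8, 114.1]), np.float32(91.8)) (array([ 480.2, -321. ]), array([ 47.7, 116.4]), np.float32(91.8))
 label (array([ 476.9, -318.1]), array([30.5, 48.1]), np.float32(89.7))
long (array([541.6, 306.7]), array([ 47.5, 193.9]), np.float32(74.9)) (array([548.9, 314.8]), array([ 48.5, 197.9]), np.float32(74.9))
 label (array([544.5, 309.9]), array([30.4, 85.3]), np.float32(74.9))
cradle (array([542.8,  -8.7]), array([100.9, 191.9]), np.float32(106.3))
```

```bash
cat >> h.py <<'E'
from scipy.spatial.transform import Rotation as R
def plan(s,wps,step=40,turn=.13):
    """wps: (x,y,z mm, yaw of tool y deg); prints tool-axis rows, rounded, tracking the rounding"""
    p=np.array(s['ee_pos'])*1000; M=np.array(s['eef_rot']); rows=[]
    # straighten the tool to vertical within the first row
    for w in wps:
        while True:
            a=np.radians(w[3]); y=np.array([np.cos(a),np.sin(a),0]); z=np.array([0,0,-1.]); G=np.column_stack([np.cross(y,z),y,z])
            d=np.array(w[:3])-p; rv=R.from_matrix(M.T@G).as_rotvec()
            n=max(np.linalg.norm(d)/step,np.linalg.norm(rv)/turn)
            if np.linalg.norm(d)<1.2 and np.linalg.norm(rv)<.006: break
            k=1/np.ceil(max(n,1)); t=np.round(M.T@d*k,0 if step>15 else 1); r=np.round(rv*k,3)
            rows.append([*t,*r]); p=p+M@t; M=M@R.from_rotvec(r).as_matrix()
    for i,r in enumerate(rows): print(i,[float(v)+0 for v in r])
E
python3 - <<'E'
from h import *; from station import robot
plan(robot.get_state(),[(430,420,390,45),(545,60,350,15),(475,-317,300,0)],step=45)
E
```

```text
0 [-37.0, -16.0, 2.0, 0.0, 0.0, 0.063]
1 [-38.0, -13.0, 2.0, 0.0, 0.0, 0.063]
2 [-39.0, -11.0, 2.0, 0.0, 0.0, 0.063]
3 [-39.0, -9.0, 2.0, 0.0, 0.0, 0.063]
4 [-40.0, -6.0, 2.0, 0.0, 0.0, 0.063]
5 [-40.0, -4.0, 1.0, 0.0, 0.0, 0.063]
6 [-40.0, -1.0, 2.0, -0.001, 0.0, 0.062]
7 [-40.0, 2.0, 1.0, 0.0, 0.001, 0.063]
8 [-37.0, -19.0, 4.0, 0.0, 0.0, 0.058]
9 [-38.0, -17.0, 5.0, 0.0, 0.0, 0.058]
10 [-39.0, -15.0, 4.0, 0.0, 0.0, 0.058]
11 [-40.0, -13.0, 5.0, 0.0, 0.0, 0.058]
12 [-41.0, -10.0, 4.0, 0.0, 0.0, 0.058]
13 [-41.0, -8.0, 5.0, 0.0, 0.0, 0.058]
14 [-42.0, -5.0, 4.0, 0.0, 0.0, 0.058]
15 [-42.0, -3.0, 5.0, 0.0, 0.0, 0.059]
16 [-43.0, 0.0, 4.0, 0.0, 0.0, 0.058]
17 [-38.0, -18.0, 6.0, 0.0, 0.0, 0.029]
18 [-39.0, -17.0, 6.0, 0.0, 0.0, 0.029]
19 [-39.0, -16.0, 5.0, 0.0, 0.0, 0.029]
20 [-40.0, -15.0, 6.0, 0.0, 0.0, 0.029]
21 [-40.0, -14.0, 5.0, 0.0, 0.0, 0.029]
22 [-41.0, -13.0, 6.0, 0.0, 0.0, 0.029]
23 [-41.0, -11.0, 5.0, 0.0, 0.0, 0.029]
24 [-42.0, -10.0, 6.0, 0.0, 0.0, 0.03]
25 [-42.0, -10.0, 5.0, 0.0, 0.0, 0.029]
```

>>> {"api": "servo_tool", "payload": {
  "steps": [-37, -16, 2, 0, 0, 0.063, 100, -38, -13, 2, 0, 0, 0.063, 100, -39, -11, 2, 0, 0, 0.063, 100, -39, -9, 2, 0, 0, 0.063, 100, -40, -6, 2, 0, 0, 0.063, 100, -40, -4, 1, 0, 0, 0.063, 100, -40, -1, 2, 0, 0, 0.063, 100, -40, 2, 1, 0, 0, 0.063, 100],
  "squeeze": 80
}}

```text
t: 0.9
ee_pos: [0.4312, 0.419, 0.3903]
eef_rot: [[-0.704, 0.71, -0.001], [0.71, 0.704, -0.0], [0.0, -0.001, -1.0]]
contact_force: [0.4, -0.2, 0.0]
width: 0.999
```

>>> {"api": "servo_tool", "payload": {
  "steps": [-37, -19, 4, 0, 0, 0.058, 100, -38, -17, 5, 0, 0, 0.058, 100, -39, -15, 4, 0, 0, 0.058, 100, -40, -13, 5, 0, 0, 0.058, 100, -41, -10, 4, 0, 0, 0.058, 100, -41, -8, 5, 0, 0, 0.058, 100, -42, -5, 4, 0, 0, 0.058, 100, -42, -3, 5, 0, 0, 0.058, 100]
}}

```text
t: 1.7
ee_pos: [0.5315, 0.0988, 0.3545]
eef_rot: [[-0.312, 0.95, -0.0], [0.95, 0.312, 0.0], [0.0, 0.0, -1.0]]
contact_force: [1.3, 0.0, 0.1]
width: 1.002
```

>>> {"api": "servo_tool", "payload": {
  "steps": [-43, 0, 4, 0, 0, 0.058, 100, -38, -18, 6, 0, 0, 0.029, 100, -39, -17, 6, 0, 0, 0.029, 100, -39, -16, 5, 0, 0, 0.029, 100, -40, -15, 6, 0, 0, 0.029, 100, -40, -14, 5, 0, 0, 0.029, 100, -41, -13, 6, 0, 0, 0.029, 100, -41, -11, 5, 0, 0, 0.029, 100]
}}

```text
t: 2.5
ee_pos: [0.4899, -0.2342, 0.3114]
eef_rot: [[-0.058, 0.998, -0.0], [0.998, 0.058, 0.0], [0.0, -0.0, -1.0]]
contact_force: [1.2, 0.2, 0.2]
width: 1.001
```

```bash
python3 - <<'E'
from h import *; from station import robot
s=robot.get_state();print(s['t'],s['ee_pos'],s['q'])
plan(s,[(475,-317,300,0)],step=45)
E
```

```text
2.5 [ 0.48994459 -0.23417209  0.31140966] [-0.31645432  0.22846898  0.77862234  1.87469798 -0.17885322  1.10945405
  0.58732278]
0 [-41.0, -10.0, 6.0, 0.0, 0.0, 0.029]
1 [-41.0, -9.0, 5.0, 0.0, 0.0, 0.029]
```

>>> {"api": "servo_tool", "payload": {
  "steps": [-41, -10, 6, 0, 0, 0.029, 100, -41, -9, 5, 0, 0, 0.029, 100, 0, 0, 0, 0, 0, 0, 100, 0, 0, 0, 0, 0, 0, 100, 0, 0, 0, 0, 0, 0, 100, 0, 0, 0, 0, 0, 0, 100, 0, 0, 0, 0, 0, 0, 100, 0, 0, 0, 0, 0, 0, 100]
}}

```text
t: 3.3
ee_pos: [0.4758, -0.3147, 0.3009]
eef_rot: [[-0.002, 1.0, 0.0], [1.0, 0.002, 0.0], [0.0, 0.0, -1.0]]
contact_force: [-0.0, 0.9, 0.7]
width: 1.0
```

```bash
python3 - <<'E'
from h import *; from station import robot
s=robot.get_state();c=robot.camera_info('wrist');f=robot.grab_frame('wrist');cv2.imwrite('pics/w1.png',f[:,:,::-1])
print(s['ee_pos'],s['q'],c)
np.save('w1T.npy',c['T'])
E
```

```text
[ 0.47578945 -0.31471707  0.30087179] [-0.16803114  0.31906788  0.8084386   1.82184856 -0.25664659  1.10871758
  0.73331936] {'fx': 371.64829954431775, 'fy': 371.64829954431775, 'cx': 324.72142758532334, 'cy': 235.22719231508844, 'T': array([[ 9.99996380e-01,  2.69055042e-03,  1.70079639e-05,
         4.77032779e-01],
       [ 2.58403238e-03, -9.58607015e-01, -2.84720764e-01,
        -2.42959088e-01],
       [-7.49751618e-04,  2.84719778e-01, -9.58610498e-01,
         2.70736490e-01],
       [ 0.00000000e+00,  0.00000000e+00,  0.00000000e+00,
         1.00000000e+00]])}
```

View pics/w1.png

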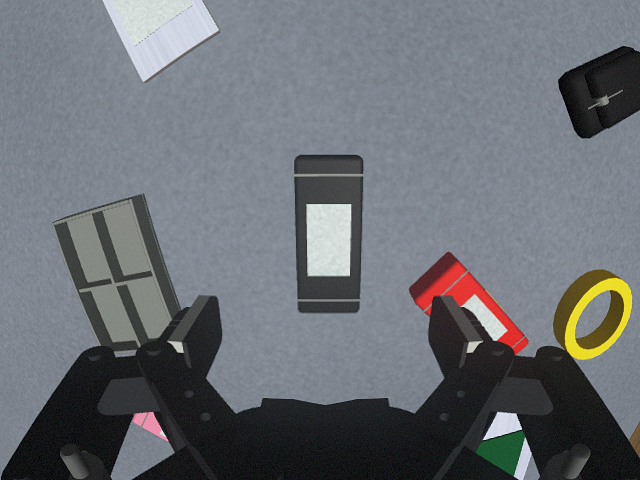

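Clean view: the pack spans u 294–363 and v 155–312, label centred at (329,240); the red decoy's near corner is at (410,293) and the grey tray is on the other side.

```bash
python3 - <<'E'
from h import *; from station import robot
f=cv2.imread('pics/w1.png').astype(int);c=robot.camera_info('wrist');c['T']=np.load('w1T.npy')
m=np.zeros(f.shape[:2],bool);b=np.s_[140:330,270:395];g=f.max(2)
m[b]=(g<90)[b];P=big(m);print(rect(ray(c,P,.026,1)))
m[:]=0;m[b]=(g>150)[b];print('label',rect(ray(c,big(m),.026,1)))
print('red',ray(c,[[410,293],[450,253]],.026,1),'tray',ray(c,[[182,310],[145,195]],.015,1))
E
```

```text
(array([ 479.5, -319.5]), array([45.7, 88.3]), np.float32(90.2))
label (array([ 479.5, -319.5]), array([30.2, 51.5]), np.float32(90.1))
red [[ 0.54026088 -0.36007156  0.026     ]
 [ 0.5679365  -0.32884143  0.026     ]] tray [[ 0.36031772 -0.38312521  0.015     ]
 [ 0.34094881 -0.28754131  0.015     ]]
```

>>> {"api": "servo_tool", "payload": {
  "steps": [-4, 3, 30, 0, 0, 0, 100, 0, 0, 30, 0, 0, 0, 100, 0, 0, 30, 0, 0, 0, 100, 0, 0, 20, 0, 0, 0, 100, 0, 0, 10, 0, 0, 0, 100, 0, 0, 7, 0, 0, 0, 100, 0, 0, 0, 0, 0, 0, 100, 0, 0, 0, 0, 0, 0, 100]
}}

```text
t: 4.15
ee_pos: [0.4788, -0.3197, 0.1746]
eef_rot: [[-0.001, 1.0, 0.001], [1.0, 0.001, -0.001], [-0.001, 0.001, -1.0]]
contact_force: [0.6, -0.8, -1.2]
width: 1.0
```

>>> {"api": "servo_tool", "payload": {
  "steps": [0, 0, 0, 0, 0, 0, 0, 0, 0, 0, 0, 0, 0, 0, 0, 0, 0, 0, 0, 0, 0, 0, 0, 0, 0, 0, 0, 0, 0, 0, 0, 0, 0, 0, 0, 0, 0, 0, 0, 0, 0, 0, 0, 0, 0, 0, 0, 0, 0, 0, 0, 0, 0, 0, 0, 0]
}}

```text
t: 4.95
ee_pos: [0.4787, -0.3196, 0.1746]
eef_rot: [[-0.001, 1.0, 0.001], [1.0, 0.001, -0.0], [-0.0, 0.001, -1.0]]
contact_force: [-1.0, 1.7, 5.5]
width: 0.521
```

```bash
python3 - <<'E'
from h import *; from station import robot
s=robot.get_state();c=robot.camera_info('wrist');f=robot.grab_frame('wrist');cv2.imwrite('pics/w2.png',f[:,:,::-1])
print(s);np.save('w2T.npy',c['T'])
E
```

```text
{'t': 4.95, 'q': array([-0.06312321,  0.50317358,  0.71001656,  1.90122824, -0.41766679,
        0.88816572,  0.85596605]), 'qd': array([-4.83671789e-04, -1.83943493e-04,  1.30293885e-03,  1.64347786e-03,
        8.40840150e-04, -7.43902783e-05,  1.20293645e-03]), 'joint_torque': array([ 1.96294631e-01, -5.28231740e+01,  1.25527516e+01, -2.81199789e+01,
       -7.13738124e-02, -5.72165921e-01, -6.10336530e-03]), 'ee_pos': array([ 0.47873244, -0.31963833,  0.17455513]), 'eef_rot': array([[-1.04360087e-03,  9.99998832e-01,  1.11664374e-03],
       [ 9.99999431e-01,  1.04384723e-03, -2.20061716e-04],
       [-2.21227065e-04,  1.11641345e-03, -9.99999352e-01]]), 'contact_force': array([-1.03312685,  1.6902157 ,  5.4900074 ]), 'torque': array([0.23163384, 0.31380461, 0.00247484]), 'width': 0.5209164946926015}
```

View pics/w2.png

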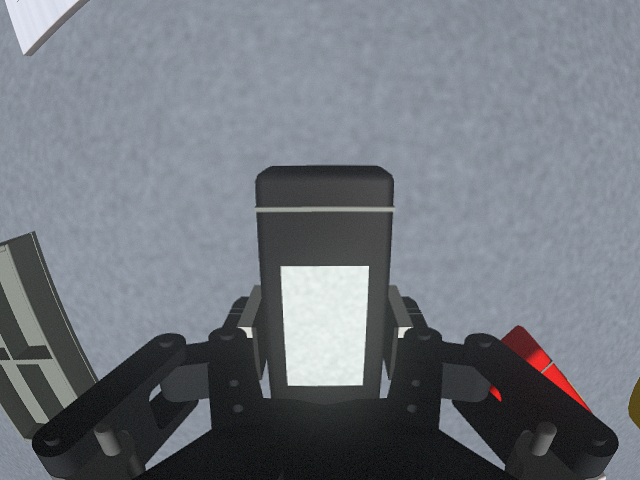

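Gripped at 0.52 (about 44 mm); label at u 281–369, v 266–386, between the pads.

```bash
python3 - <<'E'
from h import *; from station import robot
c=robot.camera_info('wrist');c['T']=np.load('w2T.npy')
print(ray(c,[[281,266],[369,266],[281,386],[365,386],[325,166]],.026,1))
plan(robot.get_state(),[(478.7,-319.6,255,0),(568,-95,252,16.3)],step=38)
E
```

```text
[[ 0.46514518 -0.29416932  0.026     ]
 [ 0.49535102 -0.294134    0.026     ]
 [ 0.4624738  -0.3469872   0.026     ]
 [ 0.49654701 -0.34689052  0.026     ]
 [ 0.48019864 -0.26013146  0.026     ]]
0 [0.0, 0.0, -27.0, 0.0, 0.0, 0.0]
1 [0.0, 0.0, -27.0, 0.001, 0.0, 0.001]
2 [0.0, 0.0, -26.0, 0.0, 0.0, 0.0]
3 [32.0, 13.0, 0.0, 0.0, 0.0, -0.041]
4 [32.0, 14.0, 0.0, 0.0, 0.0, -0.041]
5 [31.0, 15.0, 0.0, 0.0, 0.0, -0.04]
6 [30.0, 17.0, 1.0, 0.0, 0.0, -0.041]
7 [30.0, 18.0, 0.0, 0.0, 0.0, -0.04]
8 [29.0, 19.0, 1.0, 0.0, 0.0, -0.041]
9 [27.0, 20.0, 0.0, 0.0, 0.0, -0.04]
```

>>> {"api": "servo_tool", "payload": {
  "steps": [0, 0, -15, 0, 0, 0, 0, 0, 0, -25, 0, 0, 0, 0, 0, 0, -25, 0, 0, 0, 0, 0, 0, -15, 0, 0, 0, 0, 32, 13, 0, 0, 0, -0.041, 0, 32, 14, 0, 0, 0, -0.041, 0, 31, 15, 0, 0, 0, -0.041, 0, 30, 17, 1, 0, 0, -0.041, 0]
}}

```text
t: 5.8
ee_pos: [0.5297, -0.1895, 0.2532]
eef_rot: [[-0.166, 0.986, 0.0], [0.986, 0.166, 0.0], [0.0, 0.0, -1.0]]
contact_force: [0.3, -0.2, -3.6]
width: 0.52
```

>>> {"api": "servo_tool", "payload": {
  "steps": [30, 18, 0, 0, 0, -0.04, 0, 29, 19, 1, 0, 0, -0.04, 0, 27, 20, 0, 0, 0, -0.04, 0, 0, 0, 0, 0, 0, 0, 0, 0, 0, 0, 0, 0, 0, 0, 0, 0, 0, 0, 0, 0, 0, 0, 0, 0, 0, 0, 0, 0, 0, 0, 0, 0, 0, 0, 0]
}}

```text
t: 6.6
ee_pos: [0.5676, -0.096, 0.2518]
eef_rot: [[-0.279, 0.96, -0.0], [0.96, 0.279, -0.0], [-0.0, -0.0, -1.0]]
contact_force: [0.0, 0.1, -2.1]
width: 0.526
```

```bash
python3 - <<'E'
from h import *; from station import robot
s=robot.get_state();c=robot.camera_info('wrist');f=robot.grab_frame('wrist');cv2.imwrite('pics/w3.png',f[:,:,::-1])
print(s['t'],s['ee_pos'],s['eef_rot'],s['width'],s['contact_force']);np.save('w3T.npy',c['T'])
E
```

```text
6.6 [ 0.56761916 -0.09602599  0.25181648] [[-2.79390585e-01  9.60177534e-01 -6.42712138e-05]
 [ 9.60177524e-01  2.79390570e-01 -1.78428709e-04]
 [-1.53366467e-04 -1.11563076e-04 -9.99999982e-01]] 0.5257813446841945 [ 0.00713787  0.06702957 -2.05973731]
```

View pics/w3.png

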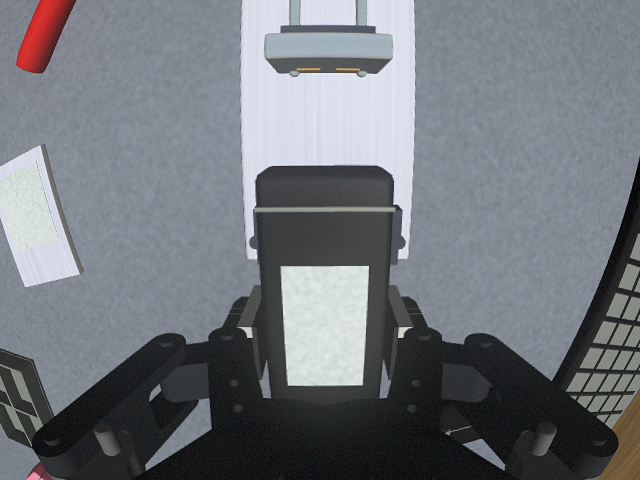

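The held pack is aligned with the cradle. Jaw top face corners are about (265,59) and (393,59); plate near corners about (246,258) and (409,258).

```bash
python3 - <<'E'
from h import *; from station import robot
c=robot.camera_info('wrist');c['T']=np.load('w3T.npy');s=robot.get_state()
a=np.radians(106.3);Y=np.array([np.cos(a),np.sin(a)]);X=np.array([Y[1],-Y[0]]);O=np.array([551.2,-37.5])
def cr(P): d=P[:,:2]*1000-O; return np.round(np.c_[d@X,d@Y],1)
print('tcp',cr(np.array([s['ee_pos']])))
print('jaw top front (exp y45,x+-28)',cr(ray(c,[[265,60],[393,60]],.059,1)).tolist())
print('jaw back',cr(ray(c,[[270,35],[388,35]],.059,1)).tolist())
print('plate',cr(ray(c,[[246,258],[409,258]],.010,1)).tolist())
g=cv2.imread('pics/w3.png').astype(int).max(2)
for v in(100,130,160):
    u=np.where(g[v,200:460]>165)[0]+200;print(v,cr(ray(c,[[u[0],v],[u[-1],v]],.01,1)).tolist())
print('pack end',cr(ray(c,[[325,166]],.026+.0773,1)))
E
```

```text
tcp [[ -0.5 -60.6]]
jaw top front (exp y45,x+-28) [[-25.4, 41.4], [30.0, 41.5]]
jaw back [[-23.3, 52.8], [27.9, 53.0]]
plate [[-48.2, -66.9], [52.2, -67.0]]
100 [[-47.8, 27.9], [51.1, 28.0]]
130 [[-47.5, 10.5], [51.4, 10.5]]
160 [[-47.4, -7.0], [51.3, -7.0]]
pack end [[ 0.5 -1.6]]
```

>>> {"api": "servo_tool", "payload": {
  "steps": [17, 1, 0, 0, 0, 0, 0, 17, 1, 0, 0, 0, 0, 0, 0, 0, 15, 0, 0, 0, 0, 0, 0, 15, 0, 0, 0, 0, 0, 0, 10, 0, 0, 0, 0, 0, 0, 5, 0, 0, 0, 0, 0, 0, 0, 0, 0, 0, 0, 0, 0, 0, 0, 0, 0, 0]
}}

```text
t: 7.45
ee_pos: [0.5605, -0.0623, 0.2068]
eef_rot: [[-0.28, 0.96, 0.0], [0.96, 0.28, -0.0], [-0.0, -0.0, -1.0]]
contact_force: [0.4, 0.2, -3.5]
width: 0.521
```

>>> {"api": "servo_tool", "payload": {
  "steps": [4, 0, 0, 0, 0, 0, 0, 4, 0, 0, 0, 0, 0, 0, 4, 0, 0, 0, 0, 0, 0, 4, 0, 0, 0, 0, 0, 0, 4, 0, 0, 0, 0, 0, 0, 4, 0, 0, 0, 0, 0, 0, 4, 0, 0, 0, 0, 0, 0, 0, 0, 0, 0, 0, 0, 0]
}}

```text
t: 8.25
ee_pos: [0.5527, -0.0356, 0.2072]
eef_rot: [[-0.281, 0.96, 0.002], [0.96, 0.281, -0.002], [-0.002, 0.001, -1.0]]
contact_force: [1.6, -5.1, -2.6]
width: 0.521
```

```bash
python3 - <<'E'
from h import *; from station import robot
s=robot.get_state();f=robot.grab_frame('scene');print(s['t'],s['ee_pos'],s['contact_force'],s['width'])
cv2.imwrite('pics/s4.png',cv2.resize(f[200:360,230:430,::-1],None,fx=4,fy=3.75))
c=robot.camera_info('wrist');g=robot.grab_frame('wrist');cv2.imwrite('pics/w4.png',g[:,:,::-1]);np.save('w4T.npy',c['T'])
E
```

```text
8.25 [ 0.55270052 -0.035585    0.20722721] [ 1.60433939 -5.14269435 -2.58610019] 0.5212819118960069
```

View pics/w4.png

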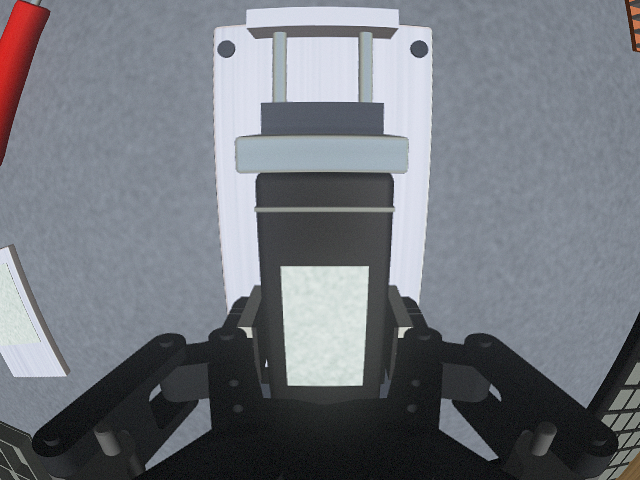

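The jaw is in contact with the pack end (jaw top front edge v≈173, plate far corners about (215,28) and (432,28)), with 5 N resisting.

```bash
python3 - <<'E'
from h import *; from station import robot
c=robot.camera_info('wrist');c['T']=np.load('w4T.npy');s=robot.get_state()
a=np.radians(106.3);Y=np.array([np.cos(a),np.sin(a)]);X=np.array([Y[1],-Y[0]]);O=np.array([551.2,-37.5])
def cr(P): d=P[:,:2]*1000-O; return np.round(np.c_[d@X,d@Y],1).tolist()
print('tcp',cr(np.array([s['ee_pos']])))
print('jaw front',cr(ray(c,[[236,173],[408,173]],.059,1)),'holes',cr(ray(c,[[226,49],[419,49]],.010,1)),'plate end',cr(ray(c,[[215,27],[432,27]],.010,1)))
print('plate sides',cr(ray(c,[[218,150],[429,150]],.010,1)),'pack end',cr(ray(c,[[325,174]],.0586,1)))
E
```

```text
tcp [[1.9, 1.1]]
jaw front [[-25.6, 58.3], [30.1, 58.3]] holes [[-41.3, 110.2], [45.6, 110.0]] plate end [[-46.7, 121.5], [52.0, 121.4]]
plate sides [[-45.7, 63.4], [50.9, 63.3]] pack end [[3.3, 57.6]]
```

>>> {"api": "servo_tool", "payload": {
  "steps": [4, 0, 0, 0, 0, 0, 0, 4, 0, 0, 0, 0, 0, 0, 3, 0, 0, 0, 0, 0, 0, 0, 0, 0, 0, 0, 0, 0, 0, 0, 5, 0, 0, 0, 0, 0, 0, 5, 0, 0, 0, 0, 0, 0, 5, 0, 0, 0, 0, 0, 0, 0, 0, 0, 0, 0]
}}

```text
t: 9.15
ee_pos: [0.5499, -0.0258, 0.1921]
eef_rot: [[-0.28, 0.96, 0.002], [0.96, 0.28, -0.002], [-0.003, 0.002, -1.0]]
contact_force: [3.5, -6.9, -4.2]
width: 0.522
```

>>> {"api": "servo_tool", "payload": {
  "steps": [0, 0, 3, 0, 0, 0, 0, 0, 0, 2, 0, 0, 0, 0, 0, 0, 1, 0, 0, 0, 0, 0, 0, 0, 0, 0, 0, 0, 0, 0, 0, 0, 0, 0, 0, 0, 0, 0, 0, 0, 0, 0, 0, 0, 0, 0, 0, 0, 0, 0, 0, 0, 0, 0, 0, 0]
}}

```text
t: 9.95
ee_pos: [0.5499, -0.0259, 0.1865]
eef_rot: [[-0.28, 0.96, 0.003], [0.96, 0.28, -0.002], [-0.003, 0.002, -1.0]]
contact_force: [2.8, -7.1, -0.5]
width: 0.522
```

```bash
python3 - <<'E'
from h import *; from station import robot
s=robot.get_state();f=robot.grab_frame('scene');print(s['t'],s['ee_pos'],s['contact_force'],s['torque'],s['width'])
cv2.imwrite('pics/s5.png',cv2.resize(f[200:350,230:430,::-1],None,fx=4,fy=4))
E
```

```text
9.95 [ 0.54993594 -0.02588727  0.18650961] [ 2.79264666 -7.09813211 -0.50435775] [-1.49136204 -0.50918723 -0.13131127] 0.5224025561396137
```

View pics/s5.png

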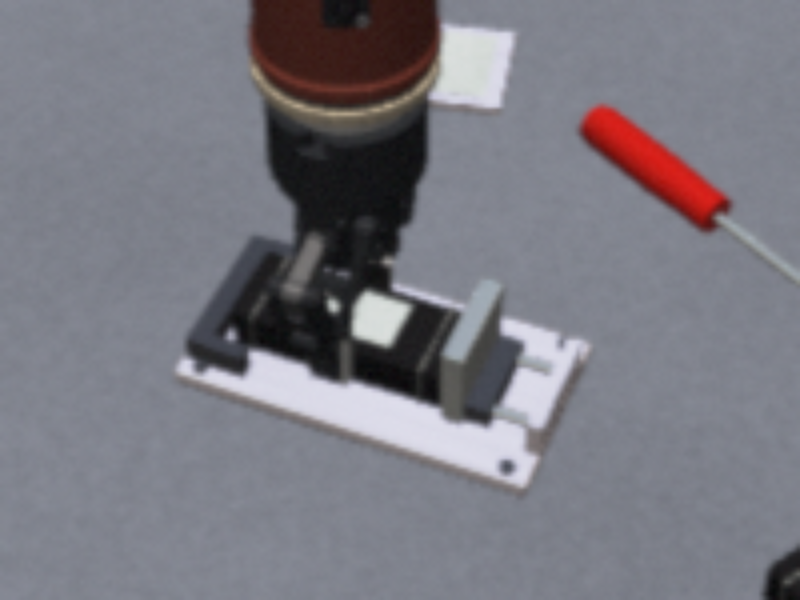

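The pack sits between stop (left) and open jaw (right), nearly on the floor, clear of the stop. Press 2 mm further to make sure it touches down.

>>> {"api": "servo_tool", "payload": {
  "steps": [0, 0, 1, 0, 0, 0, 0, 0, 0, 1, 0, 0, 0, 0, 0, 0, 0, 0, 0, 0, 0, 0, 0, 0, 0, 0, 0, 0, 0, 0, 0, 0, 0, 0, 0, 0, 0, 0, 0, 0, 0, 0, 0, 0, 0, 0, 0, 0, 0, 0, 0, 0, 0, 0, 0, 0]
}}

```text
t: 10.8
ee_pos: [0.55, -0.0259, 0.1846]
eef_rot: [[-0.28, 0.96, 0.003], [0.96, 0.28, -0.002], [-0.003, 0.002, -1.0]]
contact_force: [2.7, -6.5, -0.7]
width: 0.523
```

>>> {"api": "servo_tool", "payload": {
  "steps": [0, 0, 1, 0, 0, 0, 0, 0, 0, 0, 0, 0, 0, 0, 0, 0, 1, 0, 0, 0, 0, 0, 0, 0, 0, 0, 0, 0, 0, 0, 0, 0, 0, 0, 0, 0, 0, 0, 0, 0, 0, 0, 0, 0, 0, 0, 0, 0, 0, 0, 0, 0, 0, 0, 0, 0]
}}

```text
t: 11.6
ee_pos: [0.5501, -0.0261, 0.1845]
eef_rot: [[-0.279, 0.96, 0.002], [0.96, 0.279, -0.0], [-0.001, 0.002, -1.0]]
contact_force: [-7.5, -6.9, 28.3]
width: 0.525
```

Floor reached (28 N). Relieve that and release.

>>> {"api": "servo_tool", "payload": {
  "steps": [0, 0, -1, 0, 0, 0, 0, 0, 0, -0.8, 0, 0, 0, 0, 0, 0, 0, 0, 0, 0, 0, 0, 0, 0, 0, 0, 0, 100, 0, 0, 0, 0, 0, 0, 100, 0, 0, 0, 0, 0, 0, 100, 0, 0, 0, 0, 0, 0, 100, 0, 0, 0, 0, 0, 0, 100]
}}

```text
t: 12.4
ee_pos: [0.5493, -0.0241, 0.1835]
eef_rot: [[-0.281, 0.96, -0.0], [0.96, 0.281, 0.0], [0.0, -0.0, -1.0]]
contact_force: [-0.4, 1.2, 0.2]
width: 0.999
```

>>> {"api": "servo_tool", "payload": {
  "steps": [0, 0, 0, 0, 0, 0, 100, 0, 0, 0, 0, 0, 0, 100, 0, 0, -10, 0, 0, 0, 100, 0, 0, -20, 0, 0, 0, 100, 0, 0, -30, 0, 0, 0, 100, 0, 0, -30, 0, 0, 0, 100, 0, 0, -30, 0, 0, 0, 100, 0, 0, -20, 0, 0, 0, 100]
}}

```text
t: 13.2
ee_pos: [0.5496, -0.0248, 0.3265]
eef_rot: [[-0.281, 0.96, 0.003], [0.96, 0.281, 0.0], [-0.0, 0.003, -1.0]]
contact_force: [0.2, -0.2, 0.2]
width: 1.0
```

```bash
python3 - <<'E'
from h import *; from station import robot
c=robot.camera_info('wrist');f=robot.grab_frame('wrist');cv2.imwrite('pics/w6.png',f[:,:,::-1]);np.save('w6T.npy',c['T'])
s=robot.get_state();print(s['t'],s['ee_pos'],s['contact_force'],s['width'])
t=robot.grab_frame('top');cv2.imwrite('pics/t6.png',t[:,:,::-1])
a=cv2.imread('pics/top0.png')[170:245,105:215].astype(int);print('long diff',np.abs(a-t[170:245,105:215,::-1]).mean())
E
```

```text
13.25 [ 0.55040098 -0.02501359  0.32902043] [ 1.82971719 -0.64995935  2.4094961 ] 0.999969225931002
long diff 14.905090909090909
```

View pics/w6.png

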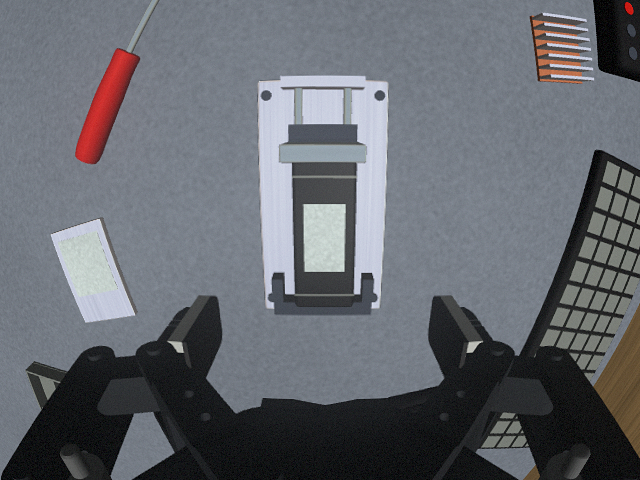

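The pack lies straight between the jaw (v≈153) and the stop (v≈308), label at (324,238). I'll check the numbers, and the long pack, because the image difference there was high.

```bash
python3 - <<'E'
from h import *; from station import robot
c=robot.camera_info('wrist');c['T']=np.load('w6T.npy')
a=np.radians(106.3);Y=np.array([np.cos(a),np.sin(a)]);X=np.array([Y[1],-Y[0]]);O=np.array([551.2,-37.5])
def cr(P): d=P[:,:2]*1000-O; return np.round(np.c_[d@X,d@Y],1).tolist()
f=cv2.imread('pics/w6.png').astype(int);g=f.max(2);m=np.zeros(g.shape,bool);b=np.s_[195:285,298:350];m[b]=(g>140)[b]
r=rect(ray(c,big(m),.036,1));print('label',r,cr(np.array([[*r[0],0]])/1000))
print('plate',cr(ray(c,[[258,81],[388,81],[265,309],[382,309]],.01,1)),'jaw front',cr(ray(c,[[280,162],[367,162]],.059,1)),'stop outer/inner top',cr(ray(c,[[324,315],[324,304]],.025,1)))
t=cv2.imread('pics/t6.png').astype(int).max(2);k=np.zeros(t.shape,bool);bb=np.s_[175:240,110:210]
ct=robot.camera_info('top')
k[bb]=(t<65)[bb];print('long',rect(ray(ct,big(k),.026)))
k[bb]=(t>150)[bb];print('long label',rect(ray(ct,big(k),.026)))
E
```

```text
label (array([553.1, -32.6]), array([30.3, 51.5]), np.float32(106.3)) [[3.2, 4.2]]
plate [[-47.2, 121.5], [51.9, 121.4], [-48.5, -68.3], [53.7, -68.4]] jaw front [[-25.0, 62.4], [30.7, 62.3]] stop outer/inner top [[3.1, -65.5], [3.1, -55.2]]
long (array([540. , 301.2]), array([ 46.2, 181.6]), np.float32(75.0))
long label (array([542.6, 305.6]), array([153.8, 235.9]), np.float32(91.9))
```

View pics/t6.png

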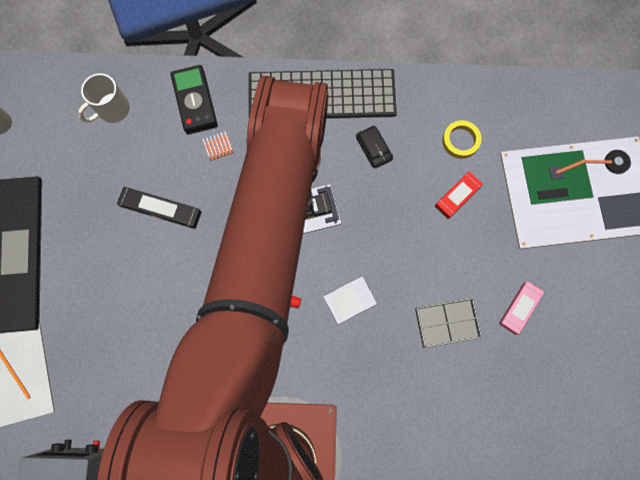

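The long pack lies where it was, at (160,207). In the cradle frame, corrected for its about −3.5 mm offset, the short pack is at y≈7.7, x≈1, with the jaw about 21 mm open.

```bash
python3 -c "
from station import robot
print(robot.close_job())"
```

```text
the job is handed in; nothing more can be done
None
```

The short pack is loaded in the cradle and the job is handed in, at about 13 s of the 48 s allowed. I gripped the pack, pushed the sprung jaw open with its end, and lowered it between jaw and stop until I felt the floor (28 N). After easing that pressure I let go, and the jaw clamped the pack.

**Last checks (wrist camera, after release):**

| Check | Measured | Required |
|---|---|---|
| Pack along the slide (cradle y) | about 7.7 mm | 2.5 to 12.5 mm |
| Pack across (cradle x) | about 1 mm | within ±15 mm |
| Pack angle to the slide | aligned with it (106.3° for both) | within 11° |
| Jaw opening | about 21 mm | 15 to 26 mm |

I did not measure the pack's height or flatness separately. It touched the floor before release and looked seated. The open gripper was about 14 cm above its release height.

**Disagreements:**
- **Cradle position:** the top and wrist cameras differed by about 2 to 3.5 mm, slightly more than the 2 mm calibration figure. I worked from wrist measurements relative to the cradle plate.
- **Long pack:** the automatic comparison did not confirm that it stayed put. Its mask came out about 12 mm short, with the centre shifted about 6 mm, and the label mask was faulty because leftover pixels were not cleared. In the final top picture it lies at the same pixels as at the start, and the arm never went near it at low height.

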